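Pack the stain kit beside the microscope

ROBOT

A 6-joint arm with a two-finger parallel gripper is mounted at the origin on the work surface. World frame = base frame: x ahead of the robot, y to its left, z up, the work surface at z = 0. Lengths are in mm, angles in rad, forces in N, time in s.
With the tool pointing down it reaches from about 350 to 775 mm from the base axis. Payload 7.3 kg.
Tool frame: the origin (TCP) lies midway between the tips of the shut fingers; the grasp point (between the pads) lies 19 mm behind it (bot.tcp_to_grasp is the distance from the TCP to the grasp point, in mm); z points along the fingers, y is the line along which they close (so a half turn about z gives the same grasp; the last joint's range is limited). The gripper opens to 92 mm and grips with 3 to 60 N. Pads are 19 mm wide; open, the fingers measure 130 mm over their backs; the gripper's body (75 mm by 190 mm) begins 47 mm behind the grasp point.
Start: joints at [-1.281, 0.342, 1.524, -0, 1.275, -0.146], TCP at [221.645, -475.939, 226.741] pointing down, gripper open.
Joint ranges: [-2.53, 2.53], [-0.77, 2.02], [0.04, 2.7], [-1, 4.14], [0.28, 2.66], [-3.11, 3.11]. Speed limits (rad/s): [2.57, 2.57, 3.14, 3.14, 3.14, 3.14].

INTERFACE

Orientations are given as [roll, pitch, yaw] about the fixed x, y, z axes, in that order (R = Rz(yaw) Ry(pitch) Rx(roll)).
In Python, from plant import bot, viewer gives the robot as it stands. The module is installed in compiled form; this text tells all that it offers.
- The arm moves only by the shell command python3 -m handwheel 'ROWS'. ROWS is text: rows parted by semicolons, each of 7 numbers parted by spaces: the shift along the tool's x, y, z scaled (see below), then the turn, a rotation vector about the tool's x, y, z scaled (see below), then the opening, from -1 (shut) to 1 (fully open), so that 0 is half open. In form: tx ty tz rx ry rz gripper; .... A call has 1 to 8 rows; each row is the pose to reach, as a shift and turn from the pose commanded when the call began, along the tool's axes at that moment, turning the shorter way round; what a row does not reach only later rows make up. The controller multiplies each number of a shift by 10 cm and each number of a turn by pi rad. A row lasts 1/12 s, in which the tool goes at most 41.7 mm and 7.16 degrees, less where a joint would pass 70% of its speed; a pose out of reach is approached as far as the arm can. A call with a number of a shift or a turn outside -1 to 1 is refused whole. A call with a gripper value outside its range is refused whole. The fingers move at their own pace and stop on an object; the grip force is fixed at half the most. Time passes only in rows, so rows that repeat a pose let the fingers close. It gives the time, the measured TCP pose, the force, the opening and the grip force at its end, in the units of the state.
- bot.get_obs(): the state, without advancing time (a new reading comes with each control period).
- viewer.capture(name): name is "scene" or "side" or "wrist"; returns a dict with "frame" (384x512x3 uint8, red, green, blue), "fov_y" (degrees; the focal length in pixels is half the picture's height over the tangent of half this angle, whatever the lens; pixels are square), "cx", "cy" (the principal point, pixels), "T" (4x4, takes a point from camera to world coordinates). Camera axes: x right, y down, z forward; pixel columns grow to the right and rows downward; lengths in mm; the calibration is good to about 2 mm. A picture is of the moment at which its call begins. There is no depth.
- bot.close_job(): hands the job in; it is judged then, once.
Trained networks look in a picture, given as the dict that the camera call returned (one of the last four; its "shot" number tells which), for a name from the list of things; names that differ only in an ending like _2 or _b are one class to them, and where a whole thing is asked for, a point or a joint stands for the part that bears it (a point fixed in the world has none). Each returns a list of dicts, best first, with "score" (0 to 1); they miss things now and then, are a little off and sometimes report something else, mostly with a low value. They report only what shows in the picture. A call takes as long as a camera call. They do not tell look-alikes from the thing itself.
- viewer.recognise(target, picture): "centre" ([column, row] in pixels, amid what is visible of it).
- viewer.cut_out(target, picture): "pixels" (384x512 bool, what is visible of it) and "centre" ([column, row] in pixels, amid what is visible of it).
The state is a dict: "time": time; "joint_positions": joint angles; "dq": joint speeds; "tau": joint torques, N m; "tool_pos": TCP position; "tcp_rot": TCP orientation; "contact_force": force on the tool from outside, world axes, zero at the start; "moment": the same for the moment, N m; "grip_width": finger opening in mm; "finger_force": force on a finger pad.
Only numpy, scipy, OpenCV 4.12 (cv2) and the standard library are available. Lean on these libraries where they do the work, as an engineer would, in place of code of your own. Each camera call takes 0.05 s, during which the arm holds its last target. There are 200 camera calls.

TASK

Gather the four loose dropper bottles with pointed nozzles that stand about the bench top (not the stock in the dark grey compartment box) into the orange kit tray, each standing on the floor of the recess of its own shape and size: large round, small round, square and oblong. Leave the two look-alike bottles with flat screw caps standing where they are, and never let any of the six bottles tip over or lean far.

Things in the scene. Friction and masses are not known exactly. Their poses are not given: they have to be found in the camera images.
- round_large_mid (a point): white plastic dropper bottle with a pointed nozzle on top, standing: large round body 38 mm in diameter, straight sides to 55 mm, 84 mm tall in all. Point: on its axis, half-way up, 42 mm above its underside; z up along the bottle
- round_small_mid (a point): white plastic dropper bottle with a pointed nozzle on top, standing: small round body 24 mm in diameter, straight sides to 49 mm, 78 mm tall in all. Point: on its axis, half-way up, 39 mm above its underside; z up along the bottle
- square_mid (a point): white plastic dropper bottle with a pointed nozzle on top, standing: square body 34 x 34 mm, straight sides to 53 mm, 82 mm tall in all. Point: on its axis, half-way up, 41 mm above its underside; z up along the bottle, x and y square to its faces
- oblong_mid (a point): white plastic dropper bottle with a pointed nozzle on top, standing: oblong body 26 mm (x) by 48 mm (y), straight sides to 51 mm, 80 mm tall in all. Point: on its axis, half-way up, 40 mm above its underside; z up along the bottle, x across its narrow side, y along its broad side
- well_round_large: fixed grey insert block, 83 x 83 x 15 mm high, one of four set two by two in a low orange tray (176 x 176 mm, rim 22 mm above the bench) that is turned with them; wide round 54 mm recess in its middle, 12 mm deep (its floor is 3 mm above the origin), with a dark lining, 8 to 9 mm wider all round than the large round bottle. Origin: centre of the block's underside, which is 4 mm above the bench; x and y along the block's sides, z up
- well_round_small: fixed grey insert block, 83 x 83 x 15 mm high, one of four set two by two in a low orange tray (176 x 176 mm, rim 22 mm above the bench) that is turned with them; narrow round 40 mm recess in its middle, 12 mm deep (its floor is 3 mm above the origin), with a dark lining, 8 to 9 mm wider all round than the small round bottle. Origin: centre of the block's underside, which is 4 mm above the bench; x and y along the block's sides, z up
- well_square: fixed grey insert block, 83 x 83 x 15 mm high, one of four set two by two in a low orange tray (176 x 176 mm, rim 22 mm above the bench) that is turned with them; square 52 x 52 mm recess in its middle, 12 mm deep (its floor is 3 mm above the origin), with a dark lining, 8 to 9 mm wider all round than the square bottle. Origin: centre of the block's underside, which is 4 mm above the bench; x and y along the block's sides, z up; the recess's sides are along x and y
- well_oblong: fixed grey insert block, 83 x 83 x 15 mm high, one of four set two by two in a low orange tray (176 x 176 mm, rim 22 mm above the bench) that is turned with them; oblong 44 mm (x) by 66 mm (y) recess in its middle, 12 mm deep (its floor is 3 mm above the origin), with a dark lining, 8 to 9 mm wider all round than the oblong bottle. Origin: centre of the block's underside, which is 4 mm above the bench; x and y along the block's sides, z up; the recess is long along y
- flat_round_mid (a point): look-alike to leave: white bottle with the same large round body (38 mm in diameter) but a wide flat screw cap and no nozzle, 74 mm tall. Point: on its axis, 37 mm above its underside; z up
- flat_oblong_mid (a point): look-alike to leave: white bottle with the same oblong body (26 mm in x by 48 mm in y) but a round flat screw cap and no nozzle, 70 mm tall. Point: on its axis, 35 mm above its underside; z up
There are look-alikes about, which are no part of the job. What is shaped like the well_round_small but blue or red is not meant.

How it is judged:
By the outcome, as a careful person would: the job done as asked, in the order asked, and still so for the second after the job is handed in, with the robot touching nothing.
It also fails if it takes over 120 s, if anything falls off the work surface, if the arm or the gripper's body presses on something with over 40 N, if the wrist force passes 120 N, or if a joint passes its speed limit or range.

## Working session

There is one attempt and no reset: what is moved stays moved. The work goes in short steps, Python scripts to look and compute and a shell command to move; the robot and the scene stay as the last step left them, time stands still between calls to the robot, and variables do not carry over. Pictures are saved under pics/ and viewed, at most 14 in all, crops included, and the job is handed in when it is done.

```bash
mkdir -p pics; cat > h.py <<'E'
import numpy as np, cv2
from plant import bot, viewer
N=['round_large_mid','round_small_mid','square_mid','oblong_mid','well_round_large','well_round_small','well_square','well_oblong','flat_round_mid','flat_oblong_mid']
def ray(p,uv):
    f=p['frame'].shape[0]/2/np.tan(np.radians(p['fov_y'])/2)
    T=np.array(p['T']); d=T[:3,:3]@np.array([(uv[0]-p['cx'])/f,(uv[1]-p['cy'])/f,1])
    return T[:3,3],d
def at(p,uv,z):
    o,d=ray(p,uv); return o+d*(z-o[2])/d[2]
def proj(p,X):
    f=p['frame'].shape[0]/2/np.tan(np.radians(p['fov_y'])/2)
    T=np.array(p['T']); c=T[:3,:3].T@(np.array(X)-T[:3,3]); return c[:2]/c[2]*f+[p['cx'],p['cy']]
def save(p,n,crop=None,s=1):
    im=p['frame'][...,::-1]
    if crop: x0,y0,x1,y1=crop; im=im[y0:y1,x0:x1]
    cv2.imwrite('pics/'+n,cv2.resize(im,None,fx=s,fy=s,interpolation=cv2.INTER_CUBIC))
E
python3 - <<'E'
from h import *
np.set_printoptions(precision=1,suppress=True)
print(bot.get_obs())
for c in ['scene','side','wrist']:
    p=viewer.capture(c); save(p,c+'0.png',s=1.5)
    print(c,p['fov_y'],np.array(p['T']).round(2).tolist())
    if c=='wrist': continue
    for n in N:
        z=10 if 'well' in n else 40
        for r in viewer.recognise(n,p)[:5]: print(n,round(r['score'],2),np.round(r['centre']),at(p,r['centre'],z)[:2])
E
```

```text
{'time': 0.0, 'joint_positions': array([-1.3,  0.3,  1.5, -0. ,  1.3, -0.1]), 'dq': array([ 0.,  0., -0., -0.,  0., -0.]), 'tau': array([  0. , -43.1, -24.4,   0.1,   0.1,  -0. ]), 'tool_pos': array([ 221.5, -475.5,  226.1]), 'tcp_rot': array([-3.1, -0. ,  0.4]), 'contact_force': array([-0.2, -0.5,  0.4]), 'moment': array([0. , 0. , 0.1]), 'finger_force': 0.0, 'grip_width': 91.790371089483}
scene 46.02396595207843 [[-0.71, 0.52, -0.48, 1151.18], [0.7, 0.52, -0.48, 825.62], [0.0, -0.68, -0.73, 1022.16], [0.0, 0.0, 0.0, 1.0]]
round_large_mid 0.73 [204. 165.] [558.3 -16.7]
round_small_mid 0.59 [180. 186.] [667.7   1.8]
square_mid 0.5 [154. 171.] [ 684.1 -106.2]
oblong_mid 0.79 [177. 151.] [ 578.6 -127.7]
well_round_large 0.82 [262. 196.] [501.9 185.8]
well_round_small 0.94 [303. 175.] [345.1 210.8]
well_round_small 0.78 [249. 282.] [735.8 372.8]
well_round_small 0.71 [286. 207.] [481.8 263.3]
well_round_small 0.63 [354. 196.] [305.6 379.8]
well_round_small 0.63 [263. 194.] [493.9 181.2]
well_square 0.68 [244. 209.] [574.9 182.7]
well_oblong 0.59 [271. 225.] [560.  280.5]
well_oblong 0.5
[... 403 characters left out ...]
32.9]
square_mid 0.45 [247. 131.] [ 662.1 -113.6]
oblong_mid 0.62 [271. 137.] [ 559.2 -121.3]
well_round_large 0.62 [255. 197.] [507.1 166.7]
well_round_small 0.94 [297. 221.] [329.2 208.1]
well_round_small 0.87 [249. 216.] [492.4 254.9]
well_round_small 0.85 [216. 324.] [422.5 664.2]
well_round_small 0.7 [173. 217.] [734.1 370.8]
well_round_small 0.62 [286. 263.] [305.5 382.8]
well_square 0.62 [233. 193.] [586.1 185. ]
well_oblong 0.72 [227. 213.] [568.6 277.4]
flat_round_mid 0.51 [266. 115.] [ 625.7 -233.6]
flat_oblong_mid 0.71 [280. 120.] [ 560.8 -227.3]
wrist 64.92311346928226 [[0.42, -0.88, -0.23, 283.41], [-0.91, -0.41, -0.11, -446.74], [0.0, 0.25, -0.97, 384.01], [0.0, 0.0, 0.0, 1.0]]
```

View pics/scene0.png

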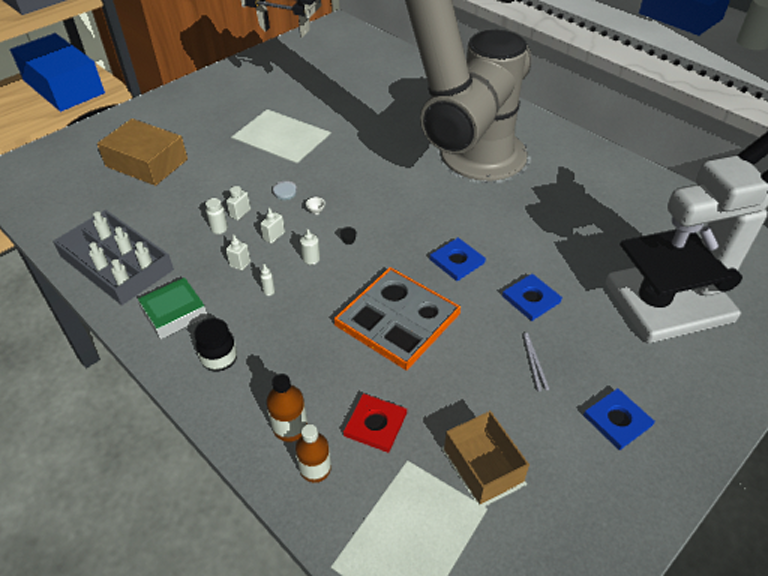

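View pics/side0.png

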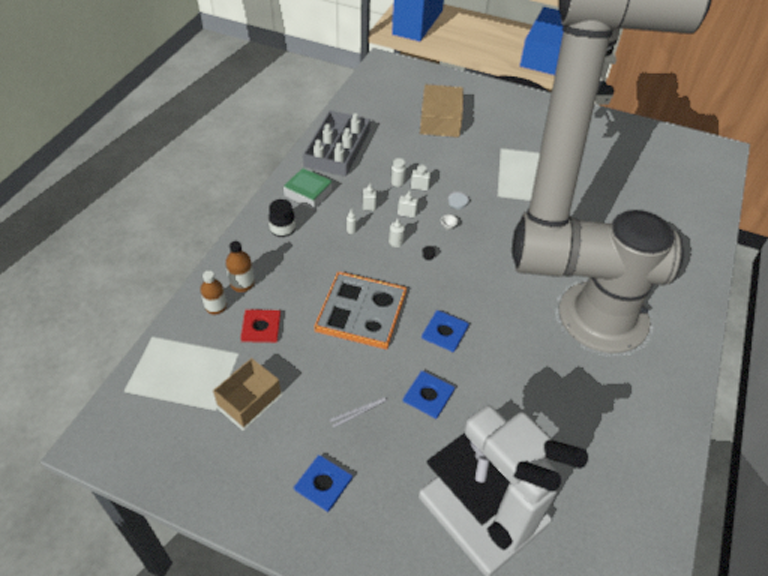

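The scene picture shows these pointed-nozzle candidates (1.5x pixels):
- Large round at (310,245).
- Small round at (267,280).
- Square at (237,252).
- Oblong at (272,225).

The ones to avoid are the flat-capped round (216,215), the flat-capped oblong (237,202) and the box stock near (115,250). The tray is near (397,317), and its top-left well, the large round one, is at (394,292). The blue and red blocks are decoys. I'll choose the four pointed loose bottles and check them in a wrist close-up.

```bash
cat >> h.py <<'E'
def state():
    o=bot.get_obs(); print('t',round(o['time'],2),'tcp',o['tool_pos'].round(1),'rot',o['tcp_rot'].round(4),'q6',o['joint_positions'].round(2)[[0,5]],'w',round(o['grip_width'],1),'F',round(o['finger_force'],1)); return o
def go(x=None,y=None,z=None,yaw=None):
    "print the shift (units of 100 mm, tool axes) and turn (units of pi) to a target"
    from scipy.spatial.transform import Rotation as R
    o=state(); r=R.from_euler('xyz',o['tcp_rot']); p=o['tool_pos']
    t=np.array([a if b is None else b for a,b in zip(p,(x,y,z))])
    print('shift',(r.inv().apply(t-p)/100).round(3), end=' ')
    if yaw is not None: print('turn',((r.inv()*R.from_euler('xyz',[np.pi,0,yaw])).as_rotvec()/np.pi).round(4),end='')
    print()
E
python3 -c "
from h import *
go(yaw=0)"
```

```text
t 1.15 tcp [ 221.6 -475.9  226.7] rot [3.1415 0.     0.4358] q6 [-1.28 -0.15] w 91.2 F 0.0
shift [0. 0. 0.] turn [0.     0.     0.1387]
```

```bash
python3 -m handwheel '0 0 0 0 0 0.1387 1; 0 0 0 0 0 0.1387 1; 0 0 0 0 0 0.1387 1; 0 0 0 0 0 0.1387 1; 0 0 0 0 0 0.1387 1'
for i in 1; do python3 -m handwheel '0.8 -0.94 -0.15 0 0 0 1; 0.8 -0.94 -0.15 0 0 0 1; 0.8 -0.94 -0.15 0 0 0 1; 0.8 -0.94 -0.15 0 0 0 1'; done
python3 -m handwheel '0.8 -0.94 -0.15 0 0 0 1; 0.8 -0.94 -0.15 0 0 0 1; 0.8 -0.94 -0.15 0 0 0 1; 0.8 -0.94 -0.15 0 0 0 1'
python3 -m handwheel '0.8 -0.94 -0.15 0 0 0 1; 0.8 -0.94 -0.15 0 0 0 1; 0.8 -0.94 -0.15 0 0 0 1; 0.8 -0.94 -0.15 0 0 0 1'
python3 -m handwheel '0.8 -0.94 -0.15 0 0 0 1; 0.8 -0.94 -0.15 0 0 0 1; 0.8 -0.94 -0.15 0 0 0 1; 0.8 -0.94 -0.15 0 0 0 1;0.8 -0.94 -0.15 0 0 0 1'
python3 - <<'E'
from h import *
np.set_printoptions(precision=1,suppress=True)
state()
p=viewer.capture('wrist'); save(p,'wrist1.png',s=1.5); np.save('w1.npy',p,allow_pickle=True)
for n in N:
    z=15 if 'well' in n else 40
    for r in viewer.recognise(n,p)[:3]: print(n,round(r['score'],2),np.round(r['centre']),at(p,r['centre'],z)[:2])
E
```

```text
time: 1.57
tool_pos: [221.6, -476.0, 226.7]
tcp_rot: [3.141, -0.0, -0.002]
contact_force: [-0.3, -0.3, 0.7]
grip_width: 92.1
finger_force: 0.0
time: 1.9
tool_pos: [305.2, -377.4, 242.8]
tcp_rot: [-3.141, -0.002, 0.007]
contact_force: [0.5, 0.0, 0.6]
grip_width: 91.7
finger_force: 0.0
time: 2.23
tool_pos: [385.2, -283.6, 257.8]
tcp_rot: [-3.141, -0.003, 0.008]
contact_force: [-0.6, 0.8, -0.7]
grip_width: 91.8
finger_force: 0.0
time: 2.57
tool_pos: [465.1, -189.8, 272.6]
tcp_rot: [-3.141, -0.003, 0.008]
contact_force: [-0.2, -0.5, -0.4]
grip_width: 91.5
finger_force: 0.0
time: 2.98
tool_pos: [542.3, -99.3, 286.3]
tcp_rot: [3.141, 0.0, 0.005]
contact_force: [-0.3, -0.4, -1.4]
grip_width: 91.5
finger_force: 0.0
t 2.98 tcp [542.3 -99.3 286.3] rot [3.1 0.  0. ] q6 [-0.3  1.2] w 91.5 F 0.0
round_large_mid 0.59 [196. 155.] [548.1 -17.8]
round_small_mid 0.67 [186.  58.] [669.5 -11.2]
square_mid 0.86 [266.  62.] [ 666.  -110.5]
oblong_mid 0.55 [280. 146.] [ 560.8 -130.6]
oblong_mid 0.3 [ 17. 189.] [499.1 231.8]
well_round_large 0.76 [ 62. 185.] [499.2 184.5]
well_round_large 0.49 [185.  55.] [676.4  -4.4]
well_round_small 0.72 [ 18. 189.] [492.9 250.7]
well_square 0.95 [ 43. 122.] [588.8 197. ]
well_square 0.56 [ 16. 190.] [491.4 253.2]
well_oblong 0.87 [  7. 139.] [565.3 252. ]
flat_round_mid 0.92 [365.  90.] [ 633.2 -237.8]
flat_oblong_mid 0.66 [362. 140.] [ 569.7 -240.4]
flat_oblong_mid 0.32 [ 45. 123.] [588.9 177.2]
```

View pics/wrist1.png

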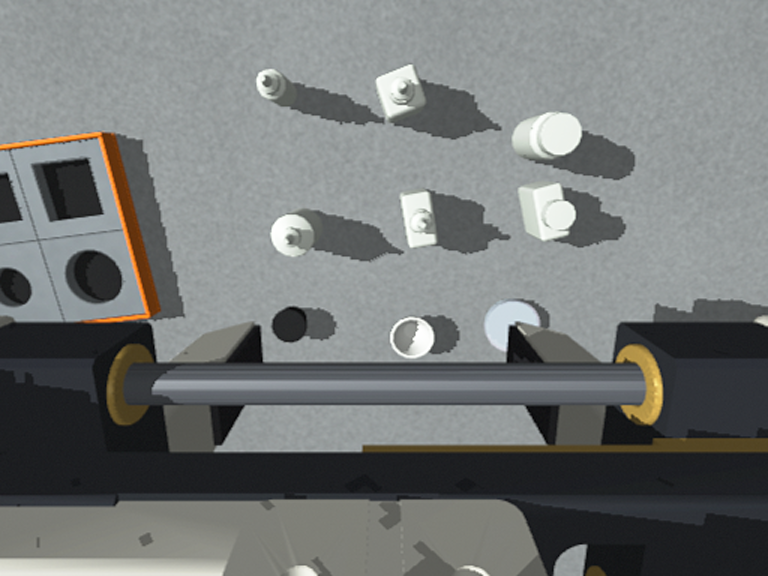

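The wrist view shows four pointed bottles at 1.5x pixels: small (270,83), square (401,92), large (292,235) and oblong (419,220). The flat caps are at (548,134) and (548,212). Next I'll look over the tray and fit poses to the masks.

```bash
python3 -m handwheel '-0.3 -1 0 0 0 0 0; -0.3 -1 0 0 0 0 0; -0.3 -1 0 0 0 0 0; -0.3 -1 0 0 0 0 0'
python3 -m handwheel '-0.3 -1 0 0 0 0 0; -0.3 -1 0 0 0 0 0; -0.3 -1 0 0 0 0 0; -0.3 -1 0 0 0 0 0'
python3 -m handwheel '0 -1 0 0 0 0 0; 0 -1 0 0 0 0 0; 0 -1 0 0 0 0 0; 0 -1 0 0 0 0 0; 0 -1 0 0 0 0 0'
cat > fit.py <<'E'
from h import *
from scipy.optimize import minimize
def pts(kind):
    a=np.linspace(0,2*np.pi,40,endpoint=False)
    def ring(r,z): return np.c_[r*np.cos(a),r*np.sin(a),0*a+z]
    def box(w,h,z): return np.array([[sx*w/2,sy*h/2,z] for sx in(-1,1) for sy in(-1,1)])
    b={'round_large_mid':(ring,(19,),55,84),'round_small_mid':(ring,(12,),49,78),'square_mid':(box,(34,34),53,82),'oblong_mid':(box,(26,48),51,80)}[kind]
    return np.r_[b[0](*b[1],0),b[0](*b[1],b[2])], np.r_[b[0](*b[1],b[2]),ring(3,b[3])]
def mask_of(kind,p,x,y,yaw):
    m=np.zeros((384*4,512*4),np.uint8); c,s=np.cos(yaw),np.sin(yaw)
    for P in pts(kind):
        W=P@np.array([[c,s,0],[-s,c,0],[0,0,1]])+[x,y,0]
        uv=np.array([proj(p,w) for w in W])*4+1.5
        cv2.fillConvexPoly(m,cv2.convexHull(uv.round().astype(np.int32)),1)
    return m>0
def fit(kind,p,mask,x,y,yaws):
    M=cv2.resize(mask.astype(np.uint8),None,fx=4,fy=4,interpolation=cv2.INTER_NEAREST)>0
    def cost(v):
        m=mask_of(kind,p,v[0],v[1],v[2]/20); return 1-(m&M).sum()/(m|M).sum()
    best=min((minimize(cost,[x,y,w*20],method='Nelder-Mead',options=dict(initial_simplex=[[x,y,w*20],[x+12,y,w*20],[x,y+12,w*20],[x,y,w*20+5]],maxfev=120)) for w in yaws),key=lambda r:r.fun)
    return best.x[0],best.x[1],np.degrees(best.x[2]/20),1-best.fun
E
python3 - <<'E'
from fit import *
np.set_printoptions(precision=1,suppress=True)
state()
q=viewer.capture('wrist'); save(q,'wrist2.png',s=1.5); np.save('w2.npy',q,allow_pickle=True)
for n in N[4:8]:
    for r in viewer.cut_out(n,q)[:2]:
        m=r['pixels'].astype(np.uint8); print(n,round(r['score'],2),m.sum(),np.round(r['centre']),at(q,r['centre'],15)[:2])
p=np.load('w1.npy',allow_pickle=True).item()
# masks of white bottles
for n,(x,y) in zip(N[:4],[(548,-15),(665,-8),(666,-110),(560,-130)]):
    c=viewer.cut_out(n,p)
    c=[r for r in c if np.linalg.norm(np.array(r['centre'])-proj(p,(x,y,40)))<25]
    if not c: print(n,'none'); continue
    print(n,np.round(fit(n,p,c[0]['pixels'],x,y,[0] if 'round' in n else [-.5,0,.5]),2))
E
```

```text
time: 3.87
tool_pos: [510.3, 3.6, 287.2]
tcp_rot: [-3.14, -0.0, 0.004]
contact_force: [1.4, -0.3, -0.4]
grip_width: 69.5
finger_force: 0.0
time: 4.2
tool_pos: [480.6, 103.0, 287.0]
tcp_rot: [-3.14, -0.0, 0.004]
contact_force: [0.1, 0.2, -0.3]
grip_width: 46.7
finger_force: 0.0
time: 4.62
tool_pos: [482.0, 199.7, 286.4]
tcp_rot: [3.141, 0.0, 0.001]
contact_force: [-0.2, -0.4, 0.5]
grip_width: 45.9
finger_force: 0.0
t 4.62 tcp [482.  199.7 286.4] rot [3.1 0.  0. ] q6 [0.2 1.8] w 45.9 F 0.0
well_round_large 0.95 3492 [268. 147.] [496.6 182.2]
well_round_small 0.79 3462 [208. 150.] [491.1 267.4]
well_round_small 0.77 1204 [255. 232.] [366.2 200.8]
well_square 0.92 4141 [260.  77.] [590.3 194.8]
well_oblong 0.86 4101 [200.  88.] [576.1 276.2]
round_large_mid [548.9 -19.3   8.6   0.9]
round_small_mid [670.8  -6.2  -4.2   0.9]
square_mid [ 665.8 -111.2   20.1    0.9]
oblong_mid [ 562.4 -128.6  -79.     0.9]
```

View pics/wrist2.png

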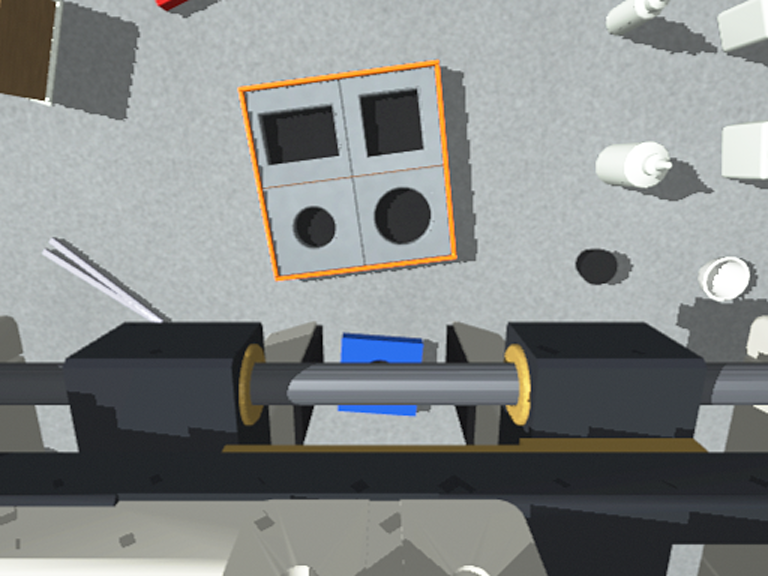

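The picture shows the tray well: at 1.5x pixels, oblong well (300,133), square (392,122), small round (315,227) and large round (403,215). The tray's outer corners are at (240,88), (438,62), (456,259) and (277,280).

```bash
python3 - <<'E'
from fit import *
np.set_printoptions(precision=1,suppress=True)
q=np.load('w2.npy',allow_pickle=True).item()
h=cv2.cvtColor(q['frame'],cv2.COLOR_RGB2HSV)
m=cv2.inRange(h,(5,150,120),(20,255,255)); m[:,:140]=0; m[200:]=0
ys,xs=np.nonzero(m); W=np.array([at(q,(x,y),22)[:2] for x,y in zip(xs,ys)]).astype(np.float32)
r=cv2.minAreaRect(W); print(r); b=cv2.boxPoints(r); c=b.mean(0)
a=np.radians((r[2]+45)%90-45); ux=np.array([np.cos(a),np.sin(a)]); uy=np.array([-ux[1],ux[0]])
print('tray',c,np.degrees(a))
for n,i,j in [('large',-1,-1),('square',1,-1),('small',-1,1),('oblong',1,1)]:
    w=c+42*(i*ux+j*uy)   # blocks two by two inside 176
    print(n,w,proj(q,(*w,19))*1.5)
# dark recess centres at z=19 top edge / 7 floor
d=cv2.inRange(h,(0,0,0),(180,255,75))
for n in N[4:8]:
    mm=viewer.cut_out(n,q)[0]['pixels'].astype(np.uint8)*255
    k=cv2.findContours(cv2.morphologyEx(cv2.erode(mm&0|mm,np.ones((3,3)))&d,cv2.MORPH_OPEN,np.ones((3,3))),cv2.RETR_EXTERNAL,cv2.CHAIN_APPROX_NONE)[0]
    k=max(k,key=cv2.contourArea)[:,0]; V=np.array([at(q,t,19)[:2] for t in k]).astype(np.float32)
    print(n,[np.round(t,1) for t in cv2.minAreaRect(V)])
E
```

```text
((536.8419189453125, 229.02772521972656), (175.1610565185547, 175.08157348632812), 7.355978965759277)
tray [536.8 229. ] 7.355978965759278
large [500.6 182. ] [403.1 216.4]
square [583.9 192.8] [392.2 122.3]
small [489.8 265.3] [314.4 227.7]
oblong [573.1 276.1] [298.9 134.8]
well_round_large [array([501.2, 183. ]), array([48.9, 50.6]), np.float64(0.1)]
well_round_small [array([490.7, 265.4]), array([36.3, 35.7]), np.float64(43.7)]
well_square [array([583.5, 193.8]), array([50.7, 49.9]), np.float64(7.5)]
well_oblong [array([573.1, 276. ]), array([42.7, 63.8]), np.float64(7.6)]
```

```bash
python3 -m handwheel '0.22 0.73 0.49 0 0 0 0.5; 0.22 0.73 0.49 0 0 0 0.5; 0.22 0.73 0.49 0 0 0 0.5; 0.22 0.73 0.49 0 0 0 0.5' >/dev/null
python3 -m handwheel '0.22 0.73 0.49 0 0 0 0.5; 0.22 0.73 0.49 0 0 0 0.5; 0.22 0.73 0.49 0 0 0 0.5; 0.22 0.73 0.49 0 0 0 0.5' >/dev/null
python3 -m handwheel '0.22 0.73 0.49 0 0 0 0.5; 0.22 0.73 0.49 0 0 0 0.5; 0.22 0.73 0.49 0 0 0 0.5; 0.22 0.73 0.49 0 0 0 0.5; 0.22 0.73 0.49 0 0 0 0.5' >/dev/null
python3 - <<'E'
from fit import *
np.set_printoptions(precision=1,suppress=True)
go(549,-19,24,0)
p=viewer.capture('wrist'); save(p,'wrist3.png',s=1.5); np.save('w3.npy',p,allow_pickle=True)
for n,(x,y) in zip(N[:4],[(549,-19),(671,-6),(666,-111),(562,-129)]):
    c=[r for r in viewer.cut_out(n,p) if np.linalg.norm(np.array(r['centre'])-proj(p,(x,y,40)))<40]
    if not c: print(n,'none'); continue
    print(n,np.round(fit(n,p,c[0]['pixels'],x,y,[0] if 'round' in n else [.35] if 'sq' in n else [-1.4]),2))
E
```

```text
t 6.35 tcp [548.  -17.5 140.8] rot [-3.1 -0.   0. ] q6 [-0.2  1.4] w 68.8 F 0.0
shift [0.  0.  1.2] turn [-0. -0.  0.]
round_large_mid [549.  -18.9   1.    1. ]
round_small_mid [670.1  -6.2   2.8   0.9]
square_mid [ 665.4 -110.7   20.7    0.9]
oblong_mid [ 561.8 -128.2  -74.9    0.9]
```

View pics/wrist3.png

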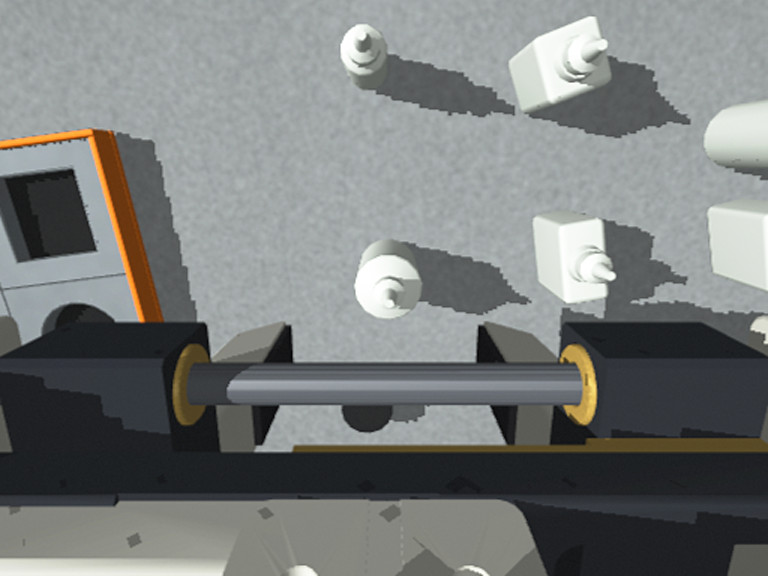

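The close view confirms four pointed nozzles, and the second measurement agrees with the first. Now I'll grasp the large round bottle.

```bash
python3 -m handwheel '0.01 0.015 0.3 0 0 0 0.5; 0.01 0.015 0.6 0 0 0 0.5; 0.01 0.015 0.9 0 0 0 0.5; 0.01 0.015 0.9 0 0 0 0.5'>/dev/null
python3 -m handwheel '0 0 0.27 0 0 0 0.5; 0 0 0.27 0 0 0 0.5; 0 0 0.27 0 0 0 -1; 0 0 0.27 0 0 0 -1; 0 0 0.27 0 0 0 -1; 0 0 0.27 0 0 0 -1; 0 0 0.27 0 0 0 -1; 0 0 0.27 0 0 0 -1'
python3 -m handwheel '0 0 0 0 0 0 -1; 0 0 0 0 0 0 -1; 0 0 -0.3 0 0 0 -1; 0 0 -0.6 0 0 0 -1; 0 0 -0.9 0 0 0 -1; 0 0 -1 0 0 0 -1; 0 0 -1 0 0 0 -1'
python3 -c "
from h import *
go(501,182.5,140,0)"
```

```text
time: 7.6
tool_pos: [549.1, -20.5, 23.7]
tcp_rot: [3.141, -0.002, 0.0]
contact_force: [0.2, 1.2, 4.5]
grip_width: 37.0
finger_force: 30.0
time: 8.18
tool_pos: [550.2, -20.7, 125.5]
tcp_rot: [3.14, -0.006, 0.0]
contact_force: [0.5, 0.1, -0.7]
grip_width: 36.8
finger_force: 30.0
t 8.18 tcp [550.2 -20.7 125.5] rot [ 3.1405e+00 -5.8000e-03  1.0000e-04] q6 [-0.18  1.39] w 36.8 F 30.0
shift [-0.491 -2.032 -0.15 ] turn [ 0.0004 -0.0018  0.    ]
```

```bash
python3 -m handwheel '-0.08 -0.34 0 0 0 0 -1; -0.16 -0.68 0 0 0 0 -1; -0.16 -0.68 0 0 0 0 -1'>/dev/null
python3 -m handwheel '-0.08 -0.34 0 0 0 0 -1; -0.16 -0.68 0 0 0 0 -1; -0.16 -0.68 0 0 0 0 -1'>/dev/null
python3 -m handwheel '-0.08 -0.34 0 0 0 0 -1; -0.16 -0.68 0 0 0 0 -1; -0.16 -0.68 0 0 0 0 -1; -0.16 -0.68 0 0 0 0 -1; -0.16 -0.68 0 0 0 0 -1'
python3 -c "
from h import *
go(501,182.5,31.5,0)"
```

```text
time: 9.1
tool_pos: [500.2, 183.0, 121.5]
tcp_rot: [3.141, 0.002, 0.001]
contact_force: [0.6, -0.3, -0.8]
grip_width: 37.0
finger_force: 30.0
t 9.1 tcp [500.2 183.  121.5] rot [3.1406e+00 1.9000e-03 8.0000e-04] q6 [0.21 1.78] w 37.0 F 30.0
shift [0.01  0.004 0.9  ] turn [0.0003 0.0006 0.0002]
```

```bash
python3 -m handwheel '0 0 0.25 0 0 0 -1; 0 0 0.5 0 0 0 -1; 0 0 0.7 0 0 0 -1; 0 0 0.84 0 0 0 -1; 0 0 0.84 0 0 0 -1; 0 0 0.84 0 0 0 -1'
python3 -c "
from h import *
go(501,182.5,31.5,0)"
```

```text
time: 9.6
tool_pos: [500.4, 182.2, 37.9]
tcp_rot: [3.141, 0.002, -0.002]
contact_force: [-0.4, -0.9, 0.6]
grip_width: 37.2
finger_force: 30.0
t 9.6 tcp [500.4 182.2  37.9] rot [ 3.1409e+00  2.1000e-03 -1.6000e-03] q6 [0.21 1.78] w 37.2 F 30.0
shift [ 0.006 -0.003  0.064] turn [ 0.0002  0.0007 -0.0005]
```

```bash
python3 -m handwheel '0 0 0.04 0 0 0 -1; 0 0 0.07 0 0 0 -1; 0 0 0.07 0 0 0 -1; 0 0 0.07 0 0 0 -1'
python3 -m handwheel '0 0 0 0 0 0 0.3; 0 0 0 0 0 0 0.3; 0 0 0 0 0 0 0.3; 0 0 0 0 0 0 0.3; 0 0 -0.2 0 0 0 0.3; 0 0 -0.5 0 0 0 0.3; 0 0 -0.9 0 0 0 0.3; 0 0 -0.95 0 0 0 0.3'
python3 - <<'E'
from h import *
go(670.3,-6.2,127,0)
p=viewer.capture('side'); save(p,'side1.png',(190,100,310,250),4)
E
```

```text
time: 9.93
tool_pos: [500.9, 183.5, 32.1]
tcp_rot: [-3.142, -0.001, 0.0]
contact_force: [0.3, -0.2, -0.3]
grip_width: 37.5
finger_force: 30.0
time: 10.6
tool_pos: [503.8, 184.4, 132.8]
tcp_rot: [-3.14, -0.01, 0.0]
contact_force: [1.6, 0.5, 1.5]
grip_width: 59.7
finger_force: 0.0
t 10.6 tcp [503.8 184.4 132.8] rot [-3.1395e+00 -1.0100e-02  3.0000e-04] q6 [0.21 1.78] w 59.7 F 0.0
shift [1.664 1.907 0.071] turn [-0.0007 -0.0032  0.0001]
```

View pics/side1.png

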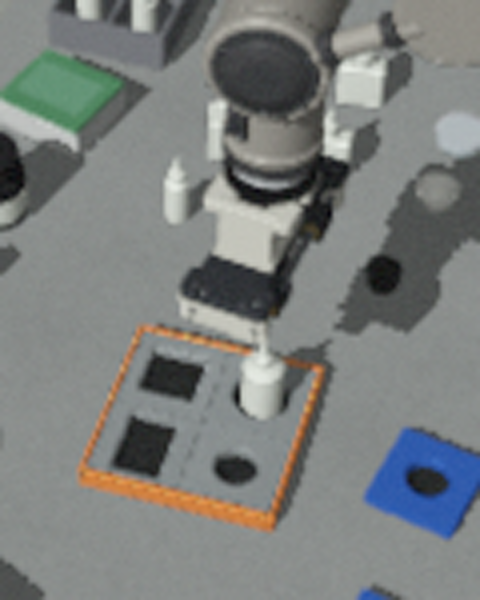

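The large round bottle stands upright in its well (crop pixel about (262,385)). Next is the small one.

```bash
python3 -m handwheel '0.42 0.47 0 0 0 0 0.2; 0.84 0.945 0 0 0 0 0.2; 0.84 0.945 0 0 0 0 0.2; 0.84 0.945 0 0 0 0 0.2; 0.84 0.945 0 0 0 0 0.2'>/dev/null
python3 -m handwheel '0.42 0.47 0 0 0 0 0.2; 0.84 0.945 0 0 0 0 0.2; 0.84 0.945 0 0 0 0 0.2; 0.84 0.945 0 0 0 0 0.2; 0.84 0.945 0 0 0 0 0.2; 0.84 0.945 0 0 0 0 0.2'>/dev/null
python3 -c "
from h import *
go(670.3,-6.2,19,0)"
```

```text
t 11.57 tcp [667.4  -4.2 125.5] rot [-3.1407e+00  2.7000e-03  5.0000e-04] q6 [-0.12  1.45] w 55.2 F 0.0
shift [0.032 0.021 1.065] turn [-0.0003  0.0009  0.0002]
```

```bash
python3 -m handwheel '0.03 0.02 0.1 0 0 0 0.2; 0.03 0.02 0.4 0 0 0 0.2; 0.03 0.02 0.7 0 0 0 0.2; 0.03 0.02 0.9 0 0 0 0.2; 0.03 0.02 0.9 0 0 0 0.2; 0.03 0.02 0.9 0 0 0 0.2; 0.03 0.02 0.9 0 0 0 0.2'>/dev/null
python3 -c "
from h import *
go(670.3,-6.2,19,0)"
```

```text
t 12.15 tcp [672.3  -6.6  38.1] rot [ 3.1413e+00 -2.1000e-03  1.2000e-03] q6 [-0.12  1.45] w 54.9 F 0.0
shift [-0.02  -0.004  0.191] turn [ 0.0001 -0.0007  0.0004]
```

```bash
python3 -m handwheel '-0.01 0 0.18 0 0 0 0.2; -0.01 0 0.18 0 0 0 0.2; -0.01 0 0.18 0 0 0 -1; -0.01 0 0.18 0 0 0 -1; -0.01 0 0.18 0 0 0 -1; -0.01 0 0.18 0 0 0 -1; -0.01 0 0.18 0 0 0 -1; -0.01 0 0.18 0 0 0 -1'
python3 -m handwheel '0 0 0 0 0 0 -1; 0 0 0 0 0 0 -1; 0 0 0 0 0 0 -1; 0 0 0 0 0 0 -1'
python3 -m handwheel '0 0 -0.3 0 0 0 -1; 0 0 -0.6 0 0 0 -1; 0 0 -0.9 0 0 0 -1; 0 0 -1 0 0 0 -1; 0 0 -1 0 0 0 -1; 0 0 -1 0 0 0 -1'
python3 -c "
from h import *
go(490.2,265.3,124,0)"
```

```text
time: 12.82
tool_pos: [670.9, -7.5, 19.3]
tcp_rot: [3.141, -0.001, 0.0]
contact_force: [0.8, 0.2, 1.1]
grip_width: 23.3
finger_force: 30.0
time: 13.15
tool_pos: [671.0, -7.5, 19.2]
tcp_rot: [3.141, -0.001, 0.0]
contact_force: [-0.2, -0.5, 5.6]
grip_width: 23.2
finger_force: 30.0
time: 13.65
tool_pos: [670.2, -7.3, 117.9]
tcp_rot: [-3.142, 0.001, 0.0]
contact_force: [-0.7, -0.1, -0.6]
grip_width: 23.0
finger_force: 30.0
t 13.65 tcp [670.2  -7.3 117.9] rot [-3.1415e+00  8.0000e-04  0.0000e+00] q6 [-0.13  1.45] w 23.0 F 30.0
shift [-1.8   -2.726 -0.059] turn [-0.      0.0003  0.    ]
```

```bash
python3 -m handwheel '-0.2 -0.3 -0.05 0 0 0 -1; -0.4 -0.6 -0.05 0 0 0 -1; -0.6 -0.91 -0.05 0 0 0 -1'>/dev/null
python3 -m handwheel '-0.2 -0.3 -0.03 0 0 0 -1; -0.4 -0.6 -0.05 0 0 0 -1; -0.6 -0.91 -0.05 0 0 0 -1'>/dev/null
python3 -m handwheel '-0.2 -0.3 0 0 0 0 -1; -0.4 -0.6 0 0 0 0 -1; -0.6 -0.91 0 0 0 0 -1; -0.6 -0.91 0 0 0 0 -1; -0.6 -0.91 0 0 0 0 -1'
python3 -m handwheel '0 0 0 0 0 0 -1; 0 0 0 0 0 0 -1'
python3 -c "
from h import *
go(490.2,265.3,26.7,0)"
```

```text
time: 14.57
tool_pos: [488.3, 266.6, 126.5]
tcp_rot: [3.14, 0.004, 0.004]
contact_force: [-0.1, -1.3, 0.3]
grip_width: 23.5
finger_force: 30.0
time: 14.73
tool_pos: [490.8, 264.4, 127.5]
tcp_rot: [3.141, 0.002, -0.001]
contact_force: [0.5, 0.0, -0.7]
grip_width: 23.1
finger_force: 30.0
t 14.73 tcp [490.8 264.4 127.5] rot [ 3.1406e+00  1.7000e-03 -1.2000e-03] q6 [0.36 1.93] w 23.1 F 30.0
shift [-0.004 -0.01   1.008] turn [ 0.0003  0.0005 -0.0004]
```

```bash
python3 -m handwheel '0 0 0.2 0 0 0 -1; 0 0 0.5 0 0 0 -1; 0 0 0.75 0 0 0 -1; 0 0 0.93 0 0 0 -1; 0 0 0.93 0 0 0 -1; 0 0 0.93 0 0 0 -1; 0 0 0.93 0 0 0 -1'
python3 -m handwheel '0 0 0.04 0 0 0 -1; 0 0 0.07 0 0 0 -1; 0 0 0.07 0 0 0 -1; 0 0 0.07 0 0 0 -1'
python3 -m handwheel '0 0 0 0 0 0 -0.1; 0 0 0 0 0 0 -0.1; 0 0 0 0 0 0 -0.1; 0 0 0 0 0 0 -0.1; 0 0 -0.2 0 0 0 -0.1; 0 0 -0.5 0 0 0 -0.1; 0 0 -0.9 0 0 0 -0.1; 0 0 -1 0 0 0 -0.1'
python3 -c "
from h import *
go(665.5,-111,127,np.radians(20.5))"
```

```text
time: 15.32
tool_pos: [491.8, 265.1, 36.6]
tcp_rot: [-3.141, -0.001, -0.001]
contact_force: [0.1, 0.4, -0.1]
grip_width: 23.2
finger_force: 30.0
time: 15.65
tool_pos: [490.7, 265.6, 29.0]
tcp_rot: [-3.141, -0.001, 0.0]
contact_force: [-0.6, 0.0, -1.3]
grip_width: 23.1
finger_force: 30.0
time: 16.32
tool_pos: [493.1, 266.6, 134.2]
tcp_rot: [-3.139, -0.008, 0.0]
contact_force: [1.2, 0.6, 0.4]
grip_width: 41.5
finger_force: 0.0
t 16.32 tcp [493.1 266.6 134.2] rot [-3.1386e+00 -8.1000e-03  2.0000e-04] q6 [0.36 1.93] w 41.5 F 0.0
shift [1.722 3.777 0.075] turn [-0.0005 -0.0027 -0.1138]
```

```bash
python3 -m handwheel '0.2 0.4 0 0 0 0 0.3; 0.4375 0.94 0 0 0 0 0.3; 0.4375 0.94 0 0 0 0 0.3; 0.4375 0.94 0 0 0 0 0.3'>/dev/null
python3 -m handwheel '0.2 0.4 0 0 0 0 0.3; 0.4375 0.94 0 0 0 0 0.3; 0.4375 0.94 0 0 0 0 0.3; 0.4375 0.94 0 0 0 0 0.3'>/dev/null
python3 -m handwheel '0.2 0.4 0 0 0 0 0.3; 0.4375 0.94 0 0 0 0 0.3; 0.4375 0.94 0 0 0 0 0.3; 0.4375 0.94 0 0 0 0 0.3'>/dev/null
python3 -m handwheel '0.2 0.4 0 0 0 0 0.3; 0.4375 0.94 0 0 0 -0.1138 0.3; 0.4375 0.94 0 0 0 -0.1138 0.3; 0.4375 0.94 0 0 0 -0.1138 0.3; 0.4375 0.94 0 0 0 -0.1138 0.3; 0.4375 0.94 0 0 0 -0.1138 0.3; 0.4375 0.94 0 0 0 -0.1138 0.3'>/dev/null
python3 -c "
from h import *
go(665.5,-111,23,np.radians(20.5))
p=viewer.capture('side'); save(p,'side2.png',(190,100,310,250),4)"
```

```text
t 17.9 tcp [ 665.3 -108.4  128.7] rot [-3.1409e+00  4.0000e-04  3.5610e-01] q6 [-0.28  0.94] w 59.6 F 0.0
shift [-0.007  0.025  1.057] turn [-0.0002  0.0001 -0.0005]
```

View pics/side2.png

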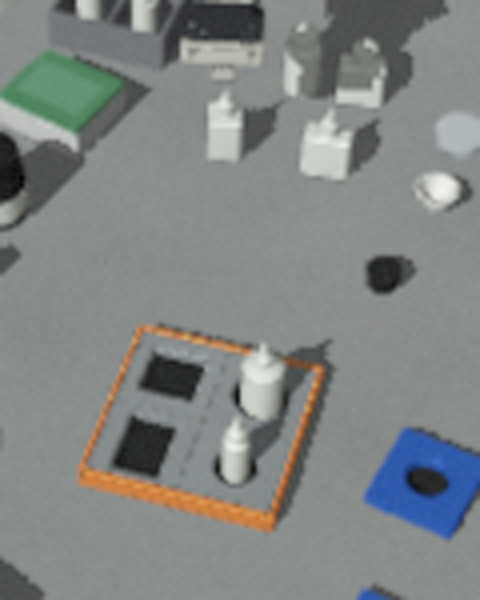

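Both round bottles stand in their wells (crop pixels (262,385) and (235,455)). Next is the square one.

```bash
python3 -m handwheel '0 0.02 0.1 0 0 0 0.3; 0 0.02 0.4 0 0 0 0.3; 0 0.02 0.7 0 0 0 0.3; 0 0.02 0.9 0 0 0 0.3; 0 0.02 0.9 0 0 0 0.3; 0 0.02 0.9 0 0 0 0.3'>/dev/null
python3 -m handwheel '0 0 0.16 0 0 0 0.3; 0 0 0.16 0 0 0 0.3; 0 0 0.16 0 0 0 -1; 0 0 0.16 0 0 0 -1; 0 0 0.16 0 0 0 -1; 0 0 0.16 0 0 0 -1; 0 0 0.16 0 0 0 -1; 0 0 0.16 0 0 0 -1'
python3 -m handwheel '0 0 0 0 0 0 -1; 0 0 0 0 0 0 -1; 0 0 0 0 0 0 -1'
python3 -m handwheel '0 0 -0.3 0 0 0 -1; 0 0 -0.6 0 0 0 -1; 0 0 -0.9 0 0 0 -1; 0 0 -1 0 0 0 -1; 0 0 -1 0 0 0 -1; 0 0 -1 0 0 0 -1'
python3 -m handwheel '0 0 -0.08 0 0 0.0728 -1; 0 0 -0.08 0 0 0.0728 -1; 0 0 -0.08 0 0 0.0728 -1; 0 0 -0.08 0 0 0.0728 -1'
python3 -c "
from h import *
go(583.6,193.3,129,np.radians(7.36))"
```

```text
time: 19.12
tool_pos: [666.8, -112.4, 23.7]
tcp_rot: [3.141, -0.001, 0.357]
contact_force: [-0.4, -0.5, 4.5]
grip_width: 34.0
finger_force: 30.0
time: 19.37
tool_pos: [666.8, -112.4, 23.7]
tcp_rot: [3.141, -0.001, 0.358]
contact_force: [-1.0, 0.4, 4.9]
grip_width: 33.7
finger_force: 30.0
time: 19.87
tool_pos: [665.9, -112.2, 121.9]
tcp_rot: [-3.141, 0.001, 0.358]
contact_force: [-0.3, -0.0, -1.1]
grip_width: 34.1
finger_force: 30.0
time: 20.2
tool_pos: [665.2, -112.0, 128.2]
tcp_rot: [-3.14, 0.004, 0.132]
contact_force: [0.7, 0.7, -0.9]
grip_width: 33.6
finger_force: 30.0
t 20.2 tcp [ 665.2 -112.   128.2] rot [-3.14    0.0038  0.1319] q6 [-0.28  1.16] w 33.6 F 30.0
shift [-4.080e-01 -3.134e+00 -2.000e-03] turn [-0.0005  0.0012  0.0011]
```

```bash
python3 -m handwheel '-0.05 -0.4 0 0 0 0 -1; -0.1 -0.78 0 0 0 0 -1; -0.1 -0.78 0 0 0 0 -1'>/dev/null
python3 -m handwheel '-0.05 -0.4 0 0 0 0 -1; -0.1 -0.78 0 0 0 0 -1; -0.1 -0.78 0 0 0 0 -1'>/dev/null
python3 -m handwheel '-0.05 -0.4 0 0 0 0 -1; -0.1 -0.78 0 0 0 0 -1; -0.1 -0.78 0 0 0 0 -1'>/dev/null
python3 -m handwheel '-0.05 -0.4 0 0 0 0 -1; -0.1 -0.78 0 0 0 0 -1; -0.1 -0.78 0 0 0 0 -1; -0.1 -0.78 0 0 0 0 -1; -0.1 -0.78 0 0 0 0 -1; -0.1 -0.78 0 0 0 0 -1'>/dev/null
python3 -c "
from h import *
go(583.6,193.3,31.3,np.radians(7.36))"
```

```text
t 21.45 tcp [586.7 190.8 130.1] rot [3.1411e+00 9.0000e-04 1.2900e-01] q6 [0.19 1.63] w 33.8 F 30.0
shift [-0.027 -0.029  0.988] turn [0.0002 0.0003 0.0002]
```

```bash
python3 -m handwheel '-0.02 -0.02 0.2 0 0 0 -1; -0.02 -0.02 0.5 0 0 0 -1; -0.02 -0.02 0.75 0 0 0 -1; -0.02 -0.02 0.91 0 0 0 -1; -0.02 -0.02 0.91 0 0 0 -1; -0.02 -0.02 0.91 0 0 0 -1; -0.02 -0.02 0.91 0 0 0 -1'
python3 -c "
from h import *
go(583.6,193.3,31.3,np.radians(7.36))"
```

```text
time: 22.03
tool_pos: [585.5, 193.0, 40.8]
tcp_rot: [3.142, -0.002, 0.128]
contact_force: [0.8, 0.0, -0.8]
grip_width: 33.8
finger_force: 30.0
t 22.03 tcp [585.5 193.   40.8] rot [ 3.1416e+00 -1.9000e-03  1.2800e-01] q6 [0.19 1.64] w 33.8 F 30.0
shift [-0.018 -0.005  0.095] turn [ 0.     -0.0006 -0.0001]
```

```bash
python3 -m handwheel '-0.01 0 0.05 0 0 0 -1; -0.01 0 0.09 0 0 0 -1; -0.01 0 0.09 0 0 0 -1; -0.01 0 0.09 0 0 0 -1'
python3 -m handwheel '0 0 0 0 0 0 0.1; 0 0 0 0 0 0 0.1; 0 0 0 0 0 0 0.1; 0 0 0 0 0 0 0.1; 0 0 -0.2 0 0 0 0.1; 0 0 -0.5 0 0 0 0.1; 0 0 -0.9 0 0 0 0.1; 0 0 -1 0 0 0 0.1'
python3 -m handwheel '0 0 0 0 0 0 0.1; 0 0 0 0 0 0 0.1'
python3 -c "
from h import *
go(562,-128.4,130,np.radians(7.36))"
```

```text
time: 22.37
tool_pos: [583.4, 193.6, 31.0]
tcp_rot: [3.142, -0.0, 0.129]
contact_force: [0.5, -0.5, -0.8]
grip_width: 33.8
finger_force: 30.0
time: 23.03
tool_pos: [586.1, 194.2, 136.8]
tcp_rot: [-3.141, -0.009, 0.129]
contact_force: [2.4, -0.5, 1.5]
grip_width: 49.9
finger_force: 0.0
time: 23.2
tool_pos: [583.4, 193.6, 131.0]
tcp_rot: [-3.142, -0.001, 0.129]
contact_force: [-0.1, 0.1, -0.5]
grip_width: 50.3
finger_force: 0.0
t 23.2 tcp [583.4 193.6 131. ] rot [-3.1416e+00 -1.2000e-03  1.2890e-01] q6 [0.2  1.64] w 50.3 F 0.0
shift [-0.626  3.166  0.01 ] turn [-0.     -0.0004  0.0001]
```

```bash
python3 -m handwheel '-0.08 0.4 0 0 0 0 0.3; -0.156 0.79 0 0 0 0 0.3; -0.156 0.79 0 0 0 0 0.3'>/dev/null
python3 -m handwheel '-0.08 0.4 0 0 0 0 0.3; -0.156 0.79 0 0 0 0 0.3; -0.156 0.79 0 0 0 0 0.3'>/dev/null
python3 -m handwheel '-0.08 0.4 0 0 0 0 0.3; -0.156 0.79 0 0 0 0 0.3; -0.156 0.79 0 0 0 0 0.3'>/dev/null
python3 -m handwheel '-0.08 0.4 0 0 0 -0.031 0.3; -0.156 0.79 0 0 0 -0.031 0.3; -0.156 0.79 0 0 0 -0.031 0.3; -0.156 0.79 0 0 0 -0.031 0.3; -0.156 0.79 0 0 0 -0.031 0.3; -0.156 0.79 0 0 0 -0.031 0.3'>/dev/null
python3 - <<'E'
from h import *
go(562,-128.4,23,np.radians(13))
p=viewer.capture('side'); save(p,'side3.png',(190,100,310,250),4)
p=viewer.capture('wrist'); save(p,'wrist4.png',s=1.4)
E
```

```text
t 24.45 tcp [ 561.8 -126.3  129.9] rot [-3.1404e+00  1.3000e-03  2.2710e-01] q6 [-0.35  0.99] w 59.8 F 0.0
shift [-1.000e-03  2.200e-02  1.069e+00] turn [-0.0004  0.0004  0.0001]
```

View pics/side3.png

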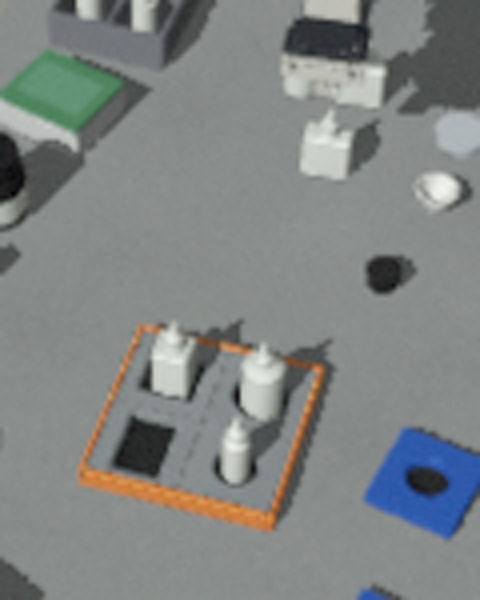

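View pics/wrist4.png

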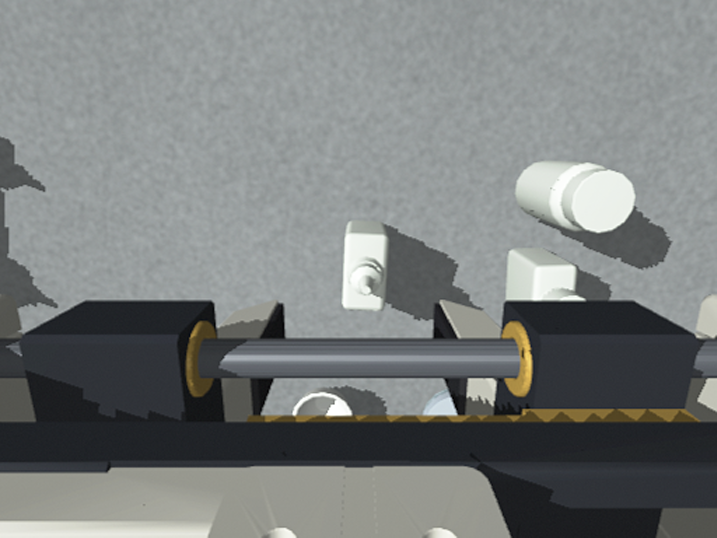

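Three bottles stand in the tray, and the oblong at wrist pixel (365,265) is lined up with the fingers and clear of the flat-capped ones.

```bash
python3 -m handwheel '0 0.015 0.1 0 0 0 0.2; 0 0.015 0.4 0 0 0 0.2; 0 0.015 0.7 0 0 0 0.2; 0 0.015 0.9 0 0 0 0.2; 0 0.015 0.9 0 0 0 0.2; 0 0.015 0.9 0 0 0 0.2'>/dev/null
python3 -m handwheel '0 0 0.16 0 0 0 0.2; 0 0 0.16 0 0 0 0.2; 0 0 0.16 0 0 0 -1; 0 0 0.16 0 0 0 -1; 0 0 0.16 0 0 0 -1; 0 0 0.16 0 0 0 -1; 0 0 0.16 0 0 0 -1; 0 0 0.16 0 0 0 -1'
python3 -m handwheel '0 0 0 0 0 0 -1; 0 0 0 0 0 0 -1; 0 0 0 0 0 0 -1'
python3 -m handwheel '0 0 -0.3 0 0 0 -1; 0 0 -0.6 0 0 0 -1; 0 0 -0.9 0 0 0 -1; 0 0 -1 0 0 0 -1; 0 0 -1 0 0 0 -1; 0 0 -1 0 0 0 -1'
python3 -m handwheel '0 0 -0.1 0 0 -0.25 -1; 0 0 -0.1 0 0 -0.25 -1; 0 0 -0.1 0 0 -0.25 -1; 0 0 -0.1 0 0 -0.25 -1; 0 0 -0.1 0 0 -0.25 -1; 0 0 -0.1 0 0 -0.25 -1; 0 0 -0.1 0 0 -0.25 -1'
python3 -m handwheel '0 0 0 0 0 -0.219 -1; 0 0 0 0 0 -0.219 -1; 0 0 0 0 0 -0.219 -1; 0 0 0 0 0 -0.219 -1; 0 0 0 0 0 -0.219 -1; 0 0 0 0 0 -0.219 -1; 0 0 0 0 0 -0.219 -1'
python3 -c "
from h import *
go(573,276,132,np.radians(97.4))"
```

```text
time: 25.72
tool_pos: [562.7, -129.4, 25.4]
tcp_rot: [3.141, -0.001, 0.226]
contact_force: [-0.8, 0.2, 4.0]
grip_width: 26.2
finger_force: 29.7
time: 25.97
tool_pos: [562.7, -129.4, 25.4]
tcp_rot: [3.141, -0.001, 0.226]
contact_force: [-0.3, -0.1, 5.5]
grip_width: 26.3
finger_force: 29.7
time: 26.47
tool_pos: [562.1, -129.2, 124.1]
tcp_rot: [-3.141, 0.0, 0.226]
contact_force: [-0.9, 0.5, -0.8]
grip_width: 25.7
finger_force: 29.7
time: 27.05
tool_pos: [561.0, -128.8, 131.9]
tcp_rot: [-3.137, 0.001, 1.018]
contact_force: [0.2, 0.1, -0.7]
grip_width: 25.7
finger_force: 29.7
time: 27.63
tool_pos: [561.1, -128.8, 132.1]
tcp_rot: [-3.137, -0.002, 1.702]
contact_force: [0.6, -0.2, -0.3]
grip_width: 25.9
finger_force: 29.7
t 27.63 tcp [ 561.1 -128.8  132.1] rot [-3.1375e+00 -2.1000e-03  1.7018e+00] q6 [-0.36 -0.49] w 25.9 F 29.7
shift [3.998 0.647 0.006] turn [-0.0013 -0.0007  0.0006]
```

```bash
python3 -m handwheel '0.4 0.065 0 0 0 0 -1; 0.8 0.13 0 0 0 0 -1; 0.8 0.13 0 0 0 0 -1'>/dev/null
python3 -m handwheel '0.4 0.065 0 0 0 0 -1; 0.8 0.13 0 0 0 0 -1; 0.8 0.13 0 0 0 0 -1'>/dev/null
python3 -m handwheel '0.4 0.065 0 0 0 0 -1; 0.8 0.13 0 0 0 0 -1; 0.8 0.13 0 0 0 0 -1'>/dev/null
python3 -m handwheel '0.4 0.065 0 0 0 0 -1; 0.8 0.13 0 0 0 0 -1; 0.8 0.13 0 0 0 0 -1'>/dev/null
python3 -m handwheel '0.4 0.065 0 0 0 0 -1; 0.8 0.13 0 0 0 0 -1; 0.8 0.13 0 0 0 0 -1; 0.8 0.13 0 0 0 0 -1; 0.8 0.13 0 0 0 0 -1; 0.8 0.13 0 0 0 0 -1'>/dev/null
python3 -c "
from h import *
go(573,276,33,np.radians(97.4))"
```

```text
t 29.13 tcp [575.3 274.3 133.9] rot [-3.1400e+00  8.0000e-04  1.6981e+00] q6 [0.33 0.2 ] w 25.9 F 29.7
shift [ 0.02  -0.019  1.009] turn [-0.0005  0.0002 -0.0006]
```

```bash
python3 -m handwheel '0.01 -0.01 0.2 0 0 0 -1; 0.01 -0.01 0.5 0 0 0 -1; 0.01 -0.01 0.75 0 0 0 -1; 0.01 -0.01 0.91 0 0 0 -1; 0.01 -0.01 0.91 0 0 0 -1; 0.01 -0.01 0.91 0 0 0 -1; 0.01 -0.01 0.91 0 0 0 -1'
python3 -c "
from h import *
go(573,276,33,np.radians(97.4))"
```

```text
time: 29.72
tool_pos: [575.4, 276.1, 45.0]
tcp_rot: [3.14, -0.0, 1.698]
contact_force: [0.4, -0.6, 0.0]
grip_width: 25.8
finger_force: 29.7
t 29.72 tcp [575.4 276.1  45. ] rot [ 3.1396e+00 -3.0000e-04  1.6984e+00] q6 [0.33 0.2 ] w 25.8 F 29.7
shift [ 0.002 -0.024  0.12 ] turn [ 0.0006 -0.0001 -0.0005]
```

```bash
python3 -m handwheel '0 -0.01 0.06 0 0 0 -1; 0 -0.01 0.12 0 0 0 -1; 0 -0.01 0.12 0 0 0 -1; 0 -0.01 0.12 0 0 0 -1; 0 -0.01 0.12 0 0 0 -1'
python3 -m handwheel '0 0 0 0 0 0 -0.1; 0 0 0 0 0 0 -0.1; 0 0 0 0 0 0 -0.1; 0 0 0 0 0 0 -0.1; 0 0 -0.2 0 0 0 -0.1; 0 0 -0.5 0 0 0 -0.1; 0 0 -0.9 0 0 0 -0.1; 0 0 -1 0 0 0 -0.1'
python3 -m handwheel '-0.4 0 -0.1 0 0 0 0; -0.8 0 -0.3 0 0 0 0; -0.9 0 -0.8 0 0 0 0; -0.9 0 -0.8 0 0 0 0; -0.9 0 -0.8 0 0 0 0'
python3 -m handwheel '-0.4 0 0 0 0 0 0; -0.8 0 0 0 0 0 0; -1 0 0 0 0 0 0; -1 0 0 0 0 0 0'
python3 -m handwheel '-0.4 0 0 0 0 0 0; -0.8 0 0 0 0 0 0; -1 0 0 0 0 0 0; -1 0 0 0 0 0 0; -1 0 0 0 0 0 0'
python3 - <<'E'
from fit import *
np.set_printoptions(precision=1,suppress=True)
p=viewer.capture('side'); save(p,'side4.png',(190,70,320,250),3.3)
p=viewer.capture('scene'); save(p,'scene4.png',(120,110,320,250),3.8)
E
```

```text
time: 30.13
tool_pos: [573.8, 276.6, 32.2]
tcp_rot: [3.14, -0.0, 1.7]
contact_force: [1.2, -0.5, 2.4]
grip_width: 25.4
finger_force: 29.9
time: 30.8
tool_pos: [575.8, 277.4, 137.8]
tcp_rot: [3.133, -0.002, 1.7]
contact_force: [1.2, 0.2, 0.3]
grip_width: 41.5
finger_force: 0.0
time: 31.22
tool_pos: [587.1, 186.6, 216.0]
tcp_rot: [3.133, -0.0, 1.698]
contact_force: [0.4, -0.0, -0.3]
grip_width: 45.7
finger_force: 0.0
time: 31.55
tool_pos: [597.8, 84.8, 210.1]
tcp_rot: [-3.14, 0.001, 1.696]
contact_force: [0.2, 0.5, -0.4]
grip_width: 45.9
finger_force: 0.0
time: 31.97
tool_pos: [610.4, -10.6, 210.5]
tcp_rot: [-3.14, -0.001, 1.699]
contact_force: [0.0, 0.9, -0.1]
grip_width: 45.9
finger_force: 0.0
```

View pics/side4.png

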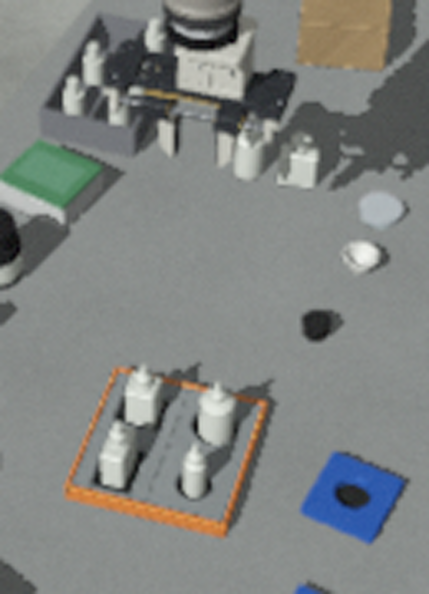

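View pics/scene4.png

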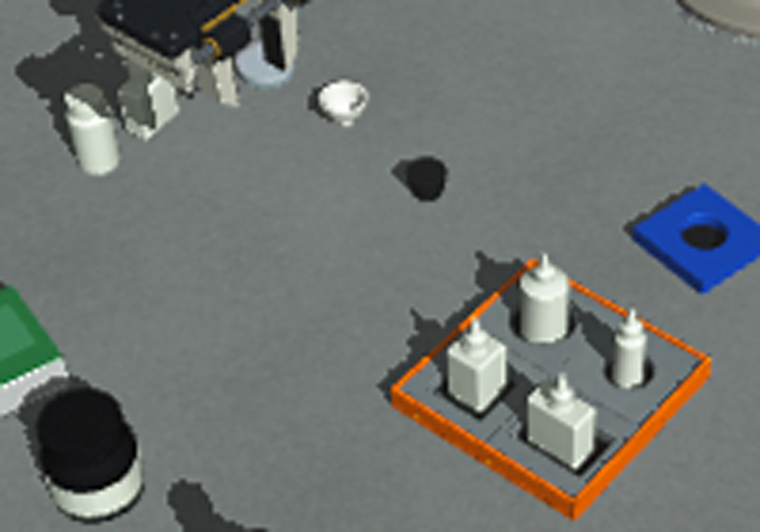

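All four bottles stand in their own recesses, and both flat-capped bottles are still standing (scene crop (95,135) and (150,105)).

```bash
python3 -c "
from plant import bot
print(bot.close_job())"
```

```text
the job is handed in; nothing more can be done
None
```

I've handed the job in: the last pictures show all four pointed-nozzle bottles standing in their own recesses in the orange tray and both flat-capped bottles left where they were, after about 32 s of the 120 s allowed; no verdict came back.

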